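Close up the vacuum pot for pumping down

ROBOT

A 6-joint arm with a two-finger parallel gripper is mounted at the origin on the work surface. World frame = base frame: x ahead of the robot, y to its left, z up, the work surface at z = 0. Lengths are in m, angles in rad, forces in N, time in s.
With the tool pointing down it reaches from about 0.225 to 0.875 m from the base axis. Payload 3.4 kg.
Tool frame: the origin (TCP) lies where the fingers leave the gripper's body, on its centre line; the fingertips stand 73 mm ahead of it and the grasp point (between the pads) lies ahead of it (arm.pinch_z is the z of the grasp point in the tool frame, in m); z points along the fingers, y is the line along which they close (so a half turn about z gives the same grasp; the last joint's range is limited). The gripper opens to 85 mm and grips with 20 to 120 N. Pads are 22 mm wide; open, the fingers measure 114 mm over their backs; the gripper's body (76 mm by 85 mm) begins 54 mm behind the grasp point. The pads swing forward as they close: fully open they stand 13 mm farther back than shut.
Start: joints at [-1.432, 0.276, 1.505, -0, 1.361, -0.121], TCP at [0.148, -0.556, 0.304] pointing down, gripper open.
Joint ranges: [-2.89, 2.89], [-0.75, 2.08], [0.22, 2.7], [-1.18, 4.32], [0.11, 2.71], [-2.7, 2.7]. Speed limits (rad/s): [2.57, 2.57, 3.14, 3.14, 3.14, 3.14].

INTERFACE

Orientations are given as a unit quaternion [w, x, y, z].
In Python, from plant import arm, eyes gives the robot as it stands. The module is installed in compiled form; this text tells all that it offers.
- The arm moves only by the tool step_arm, never from a script. Its argument "series" is one flat list of numbers, 6 for each row, row after row: the shift along the tool's x, y, z in mm, then the turn, a rotation vector about the tool's x, y, z in rad. A call has 1 to 12 rows; each row is the pose to reach, as a shift and turn from the pose commanded when the call began, along the tool's axes at that moment; what a row does not reach only later rows make up. A row lasts 1/12 s, in which the tool goes at most 41.7 mm and 7.16 degrees, less where a joint would pass 70% of its speed; a pose out of reach is approached as far as the arm can. A call with a gripper value outside its range is refused whole. "claw" is the finger opening in mm, from 0 to 85.4, set as the call begins (left out, the last holds). The fingers move at their own pace and stop on an object; "squeeze" is the grip in N (left out, the last holds). Time passes only in rows, so rows that repeat a pose let the fingers close. It gives the time, the measured TCP pose, the force, the opening and the grip force at its end, in the units of the state.
- arm.observe(): the state, without advancing time (a new reading comes with each control period).
- eyes.snapshot(name): name is "scene" or "top" or "wrist"; returns a dict with "pixels" (480x640x3 uint8, red, green, blue), "vfov" (degrees; the focal length in pixels is half the picture's height over the tangent of half this angle, whatever the lens; pixels are square), "cx", "cy" (the principal point, pixels), "world_from_camera" (4x4, takes a point from camera to world coordinates); the wrist camera has in their place "mount" (4x4, takes a point from camera to tool coordinates, whose origin is the TCP and whose axes are the flange's). Camera axes: x right, y down, z forward; pixel columns grow to the right and rows downward; lengths in m; the calibration is good to about 2 mm. A picture is of the moment at which its call begins: read the wrist's pose just before it. There is no depth.
- arm.finish_job(): hands the job in; it is judged then, once.
The state is a dict: "time_s": time; "q": joint angles; "joint_velocities": joint speeds; "joint_torque": joint torques, N m; "tool_pos": TCP position; "eef_rot": TCP orientation; "force": force on the tool from outside, world axes, zero at the start; "moment": the same for the moment, N m; "grip_width": finger opening in m; "finger_force": force on a finger pad.
Only numpy, scipy, OpenCV 4.12 (cv2) and the standard library are available. Lean on these libraries where they do the work, as an engineer would, in place of code of your own. Each camera call takes 0.05 s, during which the arm holds its last target. There are 200 camera calls.

TASK

Close up the loaded vacuum pot so that it can be pumped down: set the clear lid gently on the pot, centred so that it lies flat on the seal all round, and close the vent valve by turning its fluted knob clockwise until it comes to its stop and sits finger-tight on its seat, without forcing it. Leave the pump-line lever and everything else on the bench as they are.

Things in the scene. Friction and masses are not known exactly. Their poses are not given: they have to be found in the camera images.
- pot: Fixed steel vacuum pot, 148 mm diameter, 120 mm high, open on top, yaw within 0.3 rad. Origin: centre of its underside, z up. White flat seal on its rim, 136 to 164 mm diameter. Fixed fittings, in its frame: to -y the vent pipe (85 mm high), valve and silencer, out to 260 mm; to +x -y a dial gauge (114 to 167 mm out, 145 mm high); to +x +y pump line and pump (to 380 mm out, 125 mm high).
- pot_rim (a point): Centre of the pot's mouth, on the pot's axis at the height of the top of the seal (120 mm over the bench). With the lid on, lid lies here.
- vent_turn (a joint): Vent knob's turn, rad; starts 2.6 to 4.4, open. Turning the knob clockwise, looking down its stem at it, closes the valve and lowers the value to 0, where the needle meets its seat and the stem stops. Friction while turning 0.08 N m.
- vent_squeeze (a joint): How far the knob has turned on clockwise after vent_turn has come to 0, pressing the needle into its soft seat, rad; starts 0. To turn it takes 0.18 N m of friction plus 2.5 N m per rad (0.5 N m gives 0.13; held still there, 0.15 to 0.5 N m remains). Let go, it springs back to about 0.07 if further, else stays. Finger-tight: over 0.02 when let go. Past 0.35 (1 N m) at any time is forced.
- vent_knob_grip (a point): Grip point on the vent knob's axis, 16 mm over its lower face, at (-29, -200, 127) mm in the pot's frame. Knob: black fluted cylinder, 38 mm diameter, 26 mm high, no travel along its axis; grip at any angle. z: outward along the stem, leaning 0.6 rad from vertical to the pot's -x (towards the robot); x, y turn with the knob. Below it: bonnet 23 mm wide, then valve body 24 x 40 mm, 23 mm down.
- lid: Loose lid: clear acrylic disc, 180 mm diameter, 15 mm thick, about 0.45 kg, flat below; black round knob at its centre, 32 mm diameter, to 42 mm above the disc (narrower neck in the lowest 10 mm). Starts flat on the bench, knob up. Origin: centre of its underside, z up.
- lid_grip (a point): Point to grip the lid's knob: on the lid's axis, 41 mm above its underside (26 mm above the disc's upper face).
- pump_lever (a joint): Turn of the flat lever on the pump line's ball valve, rad: 0 open, in line with its pipe, as found. Leave alone. Lever 110 mm high, reaching 190 mm from the pot's axis.
- dish: Aluminium dish of 80 mm diameter, 15 mm high, with moulded white test discs, already standing in the pot. Origin: centre of its underside. To be left alone.
- weight: Steel test weight, cylinder of 60 mm diameter, 66 mm high with its button, standing on the bench. Bystander.
- jar: Amber glass jar of 52 mm diameter, 75 mm high, white cap, standing on the bench. Bystander.
- screwdriver: Screwdriver, blue handle, 190 mm long, lying on the bench. Origin: its middle. Bystander.
Not all that is in view belongs to the job. What is meant by the lid is not brown, green or red, and is the smaller of those in its own colour.

How it is judged:
At the end, for the whole second after the job is handed in: The lid rests flat on the pot's seal (its underside within 3 mm of the seal's height, tilted less than 0.03 rad), centred within 8 mm of the pot's axis and at rest; the vent knob is closed finger-tight (turned to its stop within 0.02 rad and pressed more than 0.02 rad into its seat) (horizontal distance between lid and pot_rim below 0.008 m and z of lid in the frame of pot_rim between -0.003 and 0.003 m and angle between lid's own z axis and vertical below 0.03 rad and linear speed of lid below 0.02 m/s and value of joint vent_turn below 0.02 rad and value of joint vent_squeeze above 0.02 rad); the robot touches nothing.
It fails at once if the vent valve was forced: its knob turned more than 0.35 rad into its seat (value of joint vent_squeeze above 0.35 rad).
It fails at once if the lid was dropped or slammed on the pot: it met the seal at more than 0.35 m/s (a fall of some 6 mm) (linear speed of lid above 0.35 m/s and horizontal distance between lid and pot_rim below 0.09 m and z of lid in the frame of pot_rim below 0.008 m).
It fails at once if the pump-line lever was turned by more than 0.15 rad (value of joint pump_lever above 0.15 rad).
It fails at once if the dish in the pot was moved by more than 15 mm (distance of dish from where it was at the start of the episode above 0.015 m).
It fails at once if a bystander (weight, jar or screwdriver) was moved by more than 20 mm (distance of any of weight, jar, screwdriver from where it was at the start of the episode above 0.02 m).
It also fails if it takes over 64 s, if anything falls off the work surface, if the arm or the gripper's body presses on something with over 40 N, if the wrist force passes 120 N, or if a joint passes its speed limit or range.

## Working session

There is one attempt and no reset: what is moved stays moved. The work goes in short steps, Python scripts to look and compute and a tool call to move; the robot and the scene stay as the last step left them, time stands still between calls to the robot, and variables do not carry over. Pictures are saved under pics/ and viewed, at most 10 in all, crops included, and the job is handed in when it is done.

Besides the shell and the picture viewer there is one more tool, called after "Request:" by a JSON object that holds its "method" and its "body", one argument or row to a line. step_arm: Moves the arm, as the interface text tells. Its arguments: {"type":"object","properties":{"series":{"type":"array"},"claw":{"type":"number"},"squeeze":{"type":"number"}},"required":["series"]}

```bash
mkdir -p pics; python3 - <<'E'
from plant import arm, eyes
import cv2, numpy as np
np.set_printoptions(precision=4,suppress=True)
s=arm.observe();print(s,arm.pinch_z)
for n in("scene","top","wrist"):
    d=eyes.snapshot(n);cv2.imwrite(f"pics/{n}0.png",d["pixels"][:,:,::-1])
    print(n,d["vfov"],d["cx"],d["cy"],d.get("world_from_camera",d.get("mount")))
    np.savez(f"{n}0.npz",**d)
E
```

```text
{'time_s': 0.0, 'q': array([-1.432 ,  0.2766,  1.5061,  0.0001,  1.3607, -0.121 ]), 'joint_velocities': array([-0.0009,  0.0012,  0.0009,  0.0021,  0.0012,  0.    ]), 'joint_torque': array([ -0.001 , -41.6776, -24.5806,  -0.0001,   0.0111,  -0.    ]), 'tool_pos': array([ 0.1477, -0.5553,  0.3031]), 'eef_rot': array([-0.0009,  0.9916,  0.1295,  0.    ]), 'force': array([-0.3591, -0.2619,  0.6016]), 'moment': array([-0.0062, -0.0193, -0.0181]), 'finger_force': 0.0, 'grip_width': 0.08541256618450417} 0.0539
scene 42.241513625529095 317.7815891932818 237.7170690147023 [[ 0.741   0.5499 -0.3855  1.147 ]
 [ 0.6714 -0.6188  0.4079 -0.8123]
 [-0.0143 -0.561  -0.8277  1.5334]
 [ 0.      0.      0.      1.    ]]
top 44.170755155915465 317.4857406373407 237.19944199726947 [[ 0.0393 -0.9778  0.206   0.2014]
 [-0.9992 -0.0394  0.0037 -0.0876]
 [ 0.0045 -0.206  -0.9785  1.5247]
 [ 0.      0.      0.      1.    ]]
wrist 67.18088063414581 319.85379188099563 244.9708795322726 [[-0.0001 -0.9501 -0.3119  0.0816]
 [ 1.     -0.0004  0.0011  0.0006]
 [-0.0012 -0.3119  0.9501 -0.0701]
 [ 0.      0.      0.      1.    ]]
```

View pics/scene0.png

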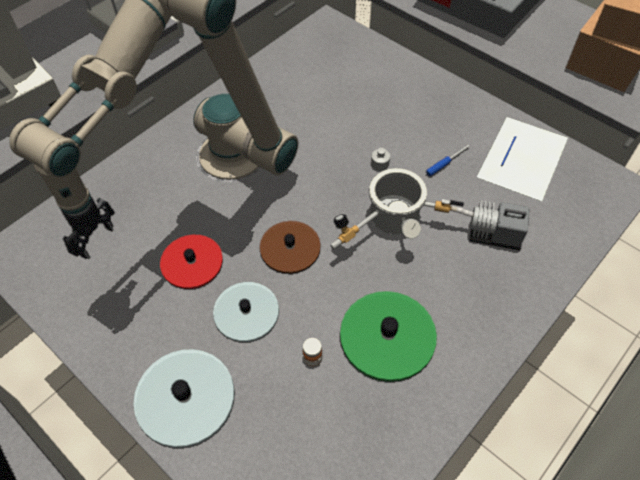

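View pics/top0.png

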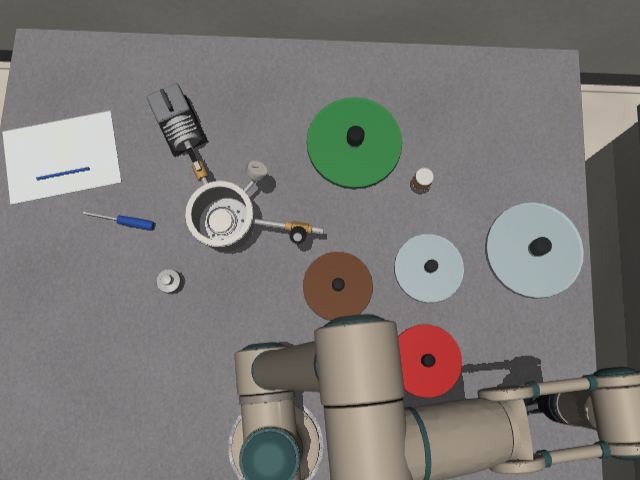

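The lids in the top view are red (428,360), brown (338,285), green (354,142), small pale clear (429,268) and large pale clear (535,250). The task rules out red, brown and green, and the smaller of the two clear ones is at (429,268). The pot is at (220,214), the vent knob at (298,236), the jar at (423,180), the weight at (169,281) and the screwdriver at (130,221). I'll confirm the lid in a crop and take measurements.

```bash
cat > h.py <<'E'
import numpy as np, cv2
from scipy.spatial.transform import Rotation as R
np.set_printoptions(precision=4,suppress=True)
def pose(s):
    T=np.eye(4);T[:3,:3]=R.from_quat(np.roll(s["eef_rot"],-1)).as_matrix();T[:3,3]=s["tool_pos"];return T
def ray(d,uv,T=None):
    f=240/np.tan(np.radians(float(d["vfov"])/2))
    W=d["world_from_camera"] if T is None else T@d["mount"]
    v=W[:3,:3]@np.array([(uv[0]-d["cx"])/f,(uv[1]-d["cy"])/f,1]);return W[:3,3],v/np.linalg.norm(v)
def onz(d,uv,z,T=None):
    o,v=ray(d,uv,T);return o+v*(z-o[2])/v[2]
def proj(d,p,T=None):
    f=240/np.tan(np.radians(float(d["vfov"])/2))
    W=d["world_from_camera"] if T is None else T@d["mount"]
    c=np.linalg.inv(W)@np.append(p,1);return np.array([f*c[0]/c[2]+d["cx"],f*c[1]/c[2]+d["cy"]])
def meet(a,b):
    A=np.zeros((3,3));y=np.zeros(3)
    for o,v in(a,b):
        P=np.eye(3)-np.outer(v,v);A+=P;y+=P@o
    return np.linalg.solve(A,y)
def blobs(m,amin=60):
    n,l,st,c=cv2.connectedComponentsWithStats(m.astype(np.uint8));return [(c[i],st[i]) for i in range(1,n) if st[i,4]>=amin],l
def circ(d,pts,z,T=None):
    """least-squares circle of pixels cast on plane z"""
    P=np.array([onz(d,p,z,T)[:2] for p in pts]);A=np.c_[2*P,np.ones(len(P))]
    for _ in range(4):
        x=np.linalg.lstsq(A,(A[:,:2]/2)**2@np.ones(2),rcond=None)[0];r=np.sqrt(x[2]+x[:2]@x[:2])
        e=np.abs(np.hypot(*((A[:,:2]/2)-x[:2]).T)-r);A=A[e<max(2*np.median(e),1e-4)]
    return x[:2],r,np.median(e)
E
python3 - <<'E'
from h import *
D={n:np.load(n+"0.npz") for n in("scene","top")}
roi={"scene":dict(lid=(205,275,90,75),pot=(365,165,70,70)),"top":dict(lid=(388,228,82,80),pot=(180,172,80,85))}
for n,d in D.items():
    im=d["pixels"];hsv=cv2.cvtColor(im,cv2.COLOR_RGB2HSV)
    for k,(x,y,w,h) in roi[n].items():
        sub=im[y:y+h,x:x+w].astype(int)
        m=(sub.min(2)>140)
        m=cv2.morphologyEx(m.astype(np.uint8),cv2.MORPH_OPEN,np.ones((2,2)))
        c=max(cv2.findContours(m,cv2.RETR_EXTERNAL,cv2.CHAIN_APPROX_NONE)[0],key=cv2.contourArea)[:,0]+[x,y]
        z=.015 if k=="lid" else .12
        print(n,k,circ(d,c,z),len(c))
    v=hsv[:,:,2]<45
    for c,st in blobs(v,25)[0]: 
        if n=="scene" and st[0]>150 or n=="top" and c[1]<300: print(n,"dark",c,st, )
big=cv2.resize(D["top"]["pixels"][90:320,180:600],None,fx=1.9,fy=1.9,interpolation=cv2.INTER_CUBIC)
cv2.imwrite("pics/crop1.png",big[:,:,::-1])
E
```

```text
scene lid (array([ 0.4738, -0.3589]), np.float64(0.11134521032629856), np.float64(0.0032321886185358653)) 597
scene pot (array([0.5551, 0.1711]), np.float64(0.08930270365668141), np.float64(0.0025970199621047907)) 273
scene dark [218.7381  18.8835] [196   0  39  39 798]
scene dark [252.8927  12.3503] [234   0  42  27 177]
scene dark [512.4626  71.1835] [ 372    0  267  138 1390]
scene dark [486.0564  14.0251] [ 419    0  120   38 1596]
scene dark [162.7647  21.4706] [160  17   6  11  34]
scene dark [168.0921  30.8816] [157  24  20  17  76]
scene dark [285.4563 159.055 ] [275 138  22  35 309]
scene dark [267.7097 148.7742] [260 146  16   5  31]
scene dark [226.2877 155.3699] [211 151  30   8  73]
scene dark [456.2    202.8667] [451 201  12   5  30]
scene dark [341.2766 222.4468] [334 216  14  12  94]
scene dark [498.4495 238.3471] [469 226  57  25 703]
scene dark [289.102  240.5918] [285 235  10  13  98]
scene dark [189.4043 255.4681] [185 250  10  12  94]
scene dark [244.6735 305.7755] [240 300  10  13  98]
scene dark [388.9203 327.0558] [381 318  17  20 251]
scene dark [180.883  390.3208] [172 381  18  20 265]
top lid (array([ 0.4493, -0.3752]), np.float64(0.08795768876742543), np.float64(0.0004342152832894769)) 195
top pot (array([0.5469, 0.1595]), np.float64(0.08161181588522655), np.float64(0.0004086175608667142)) 219
top dark [ 5.114  55.3596] [  0  50  12  11 114]
top dark [195.2323 123.4724] [180  95  28  53 254]
top dark [177.6569 145.2157] [159 119  38  43 204]
top dark [354.9058 135.7428] [347 126  17  20 276]
top dark [298.0486 233.6181] [290 227  17  17 144]
top dark [535.3917 248.0833] [530 238  17  17 120]
top dark [428.     267.7027] [424 260  12  12  37]
top dark [337.6271 284.3729] [332 279  12  12  59]
```

View pics/crop1.png

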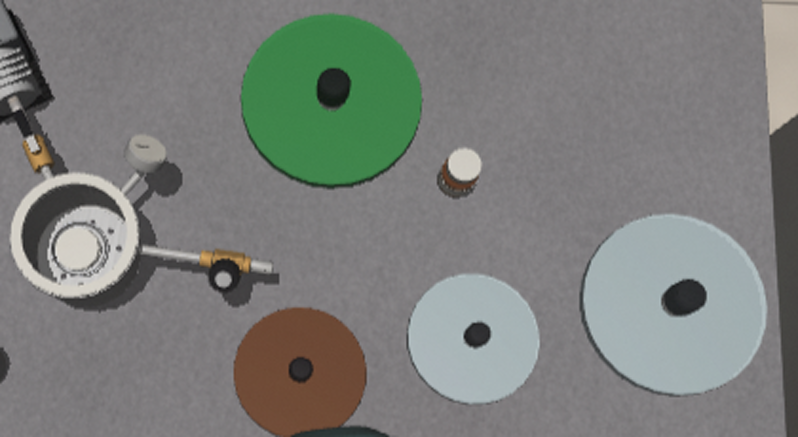

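The crop confirms it: the pale disc at about (474,340), top-view (429,268), is the smaller clear one (r ≈ 88 mm measured, against about 125 mm for the large one). From the top view the lid is at (0.449,-0.375) and the pot axis at (0.547,0.160). I'll move over the lid and refine with the wrist camera.

Request:
{"method": "step_arm", "body": {
  "series": [30,-8,8,0,0,0,65,-18,18,0,0,0,105,-30,28,0,0,0,145,-42,38,0,0,0,185,-53,46,0,0,0,225,-64,55,0,0,0,260,-75,64,0,0,0,290,-84,72,0,0,0,315,-91,78,0,0,0,330,-95,82,0,0,0,338,-97,83,0,0,0,338,-97,83,0,0,0]
}}

```text
time_s: 1.15
tool_pos: [0.4505, -0.3741, 0.2203]
eef_rot: [-0.0, 0.991, 0.131, -0.0]
force: [-0.0, -0.5, -0.1]
grip_width: 0.0854
finger_force: 0.0
```

```bash
python3 - <<'E'
from plant import arm, eyes
from h import *
s=arm.observe();T=pose(s);d=eyes.snapshot("wrist");np.savez("wrist1.npz",T=T,**d)
cv2.imwrite("pics/wrist1.png",d["pixels"][:,:,::-1]);print(s["tool_pos"],s["q"],s["force"])
print(proj(d,[.4493,-.3752,.015],T),proj(d,[.4493,-.3752,.057],T))
E
```

```text
[ 0.4505 -0.3741  0.2203] [-0.8119  0.3492  1.6126  0.0003  1.1808  0.4967] [-0.0474 -0.4995 -0.0817]
[319.8183 236.1569] [319.8233 253.8701]
```

View pics/wrist1.png

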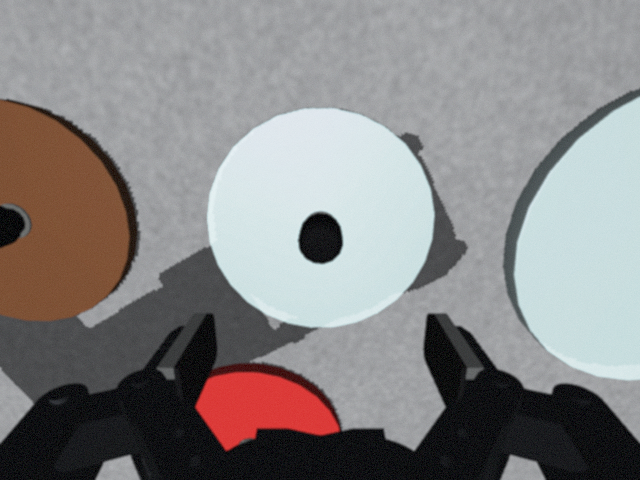

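The lid is at about (321,217) with its knob top near (320,238). That is about 17 px forward of the prediction, so I'll measure it from the image.

```bash
python3 - <<'E'
from h import *
d=np.load("wrist1.npz");T=d["T"];im=d["pixels"].astype(int)
m=np.zeros((480,640),np.uint8);m[95:345,190:450]=(im.min(2)>190)[95:345,190:450]
c=max(cv2.findContours(m,cv2.RETR_EXTERNAL,cv2.CHAIN_APPROX_NONE)[0],key=cv2.contourArea)[:,0]
print(circ(d,c,.015,T),len(c),c.min(0),c.max(0))
k=np.zeros((480,640),bool);k[190:290,280:360]=(im.max(2)<60)[190:290,280:360];b=blobs(k)[0];print(b)
print([onz(d,[b[0][0][0],b[0][1][1]+y],.057,T) for y in(0,b[0][1][3])])
for p in([.4493,-.3752,.057],): print(T[:3,:3])
# top camera knob ray
t=np.load("top0.npz");print(onz(t,(430,266),.05))
s=np.load("scene0.npz");print(onz(s,(244.7,305.8),.045), meet(ray(s,(244.7,305.8)),ray(t,(430,266))))
E
```

```text
(array([ 0.456 , -0.3734]), np.float64(0.08820869067836178), np.float64(0.00018197782770559834)) 635 [207 108] [433 326]
[(array([320.2232, 238.053 ]), array([ 299,  214,   43,   49, 1640], dtype=int32))]
[array([ 0.4764, -0.3682,  0.057 ]), array([ 0.4429, -0.3772,  0.057 ])]
[[ 0.9659  0.2591 -0.0005]
 [ 0.2591 -0.9659  0.0009]
 [-0.0002 -0.001  -1.    ]]
[ 0.4491 -0.3687  0.05  ]
[ 0.4554 -0.3744  0.045 ] [ 0.4513 -0.3716  0.0359]
```

The wrist disc fit gives (0.456,-0.373) and the knob gives (0.458,-0.373), so I'm using (0.457,-0.373). I'll descend and grip.

Request:
{"method": "step_arm", "body": {
  "series": [3,0,15,0,0,0,6,1,40,0,0,0,6,1,65,0,0,0,6,1,85,0,0,0,6,1,100,0,0,0,6,1,110,0,0,0,6,1,117,0,0,0,6,1,122,0,0,0,6,1,124,0,0,0,6,1,124,0,0,0]
}}

```text
time_s: 2.03
tool_pos: [0.4555, -0.375, 0.0972]
eef_rot: [0.0, 0.992, 0.129, 0.0]
force: [-0.6, 0.2, 0.5]
grip_width: 0.0852
finger_force: 0.0
```

Request:
{"method": "step_arm", "body": {
  "series": [0,0,0,0,0,0,0,0,0,0,0,0,0,0,0,0,0,0,0,0,0,0,0,0,0,0,0,0,0,0,0,0,0,0,0,0,0,0,0,0,0,0,0,0,0,0,0,0,0,0,0,0,0,0,0,0,0,0,0,0],
  "claw": 20,
  "squeeze": 60
}}

```text
time_s: 2.87
tool_pos: [0.4556, -0.3744, 0.0976]
eef_rot: [0.0, 0.992, 0.13, 0.0]
force: [-1.1, 2.4, 5.2]
grip_width: 0.0299
finger_force: 60.5
```

Before carrying the lid I want the pot measured by the same camera, because the held lid would block that view. Releasing for now.

Request:
{"method": "step_arm", "body": {
  "series": [0,0,0,0,0,0,0,0,0,0,0,0,0,0,0,0,0,0,0,0,0,0,0,0,0,0,0,0,0,0,0,0,0,0,0,0,0,0,-20,0,0,0,0,0,-50,0,0,0,0,0,-90,0,0,0,0,0,-130,0,0,0,0,0,-160,0,0,0,0,0,-170,0,0,0],
  "claw": 85
}}

```text
time_s: 3.87
tool_pos: [0.457, -0.3761, 0.2726]
eef_rot: [0.004, 0.992, 0.13, 0.003]
force: [0.3, -0.7, 0.7]
grip_width: 0.085
finger_force: 0.0
```

```bash
python3 - <<'E'
from plant import arm, eyes
from h import *
s=arm.observe();T=pose(s);print(s["tool_pos"],s["q"])
# target: over midpoint of pot and vent, same orientation
g=np.array([.50,.08,.37]);print(T[:3,:3].T@(g-T[:3,3])*1000)
d=np.load("wrist0.npz");Tg=T.copy();Tg[:3,3]=g
for p in([.55,.16,.12],[.55,.25,.12],[.49,-.035,.127]):print(proj(d,p,Tg))
E
```

```text
[ 0.457  -0.3761  0.2726] [-0.8061  0.3153  1.5265 -0.0001  1.2898  0.5049]
[ 159.2433 -428.8566 -100.3773]
[240.4923 143.5289]
[133.7037 114.6968]
[433.138  264.2603]
```

Request:
{"method": "step_arm", "body": {
  "series": [8,-20,-10,0,0,0,20,-52,-25,0,0,0,33,-89,-40,0,0,0,47,-126,-50,0,0,0,61,-163,-60,0,0,0,75,-200,-70,0,0,0,89,-237,-80,0,0,0,103,-274,-90,0,0,0,117,-311,-100,0,0,0,131,-348,-100,0,0,0,143,-382,-100,0,0,0,152,-409,-100,0,0,0]
}}

```text
time_s: 4.87
tool_pos: [0.4969, 0.0625, 0.3663]
eef_rot: [-0.0, 0.991, 0.13, -0.0]
force: [0.5, -0.3, -0.1]
grip_width: 0.0853
finger_force: 0.0
```

Request:
{"method": "step_arm", "body": {
  "series": [5,-14,0,0,0,0,7,-20,0,0,0,0,7,-20,0,0,0,0,7,-20,0,0,0,0,7,-20,0,0,0,0]
}}

```text
time_s: 5.28
tool_pos: [0.4989, 0.0797, 0.3665]
eef_rot: [0.0, 0.992, 0.129, -0.0]
force: [-0.2, 0.3, 0.8]
grip_width: 0.0848
finger_force: 0.0
```

```bash
python3 - <<'E'
from plant import arm, eyes
from h import *
s=arm.observe();T=pose(s);d=eyes.snapshot("wrist");np.savez("wrist2.npz",T=T,**d)
cv2.imwrite("pics/wrist2.png",d["pixels"][:,:,::-1]);print(s["tool_pos"],s["q"],s["joint_velocities"])
E
```

```text
[0.4989 0.0797 0.3665] [ 0.0212  0.1397  1.5306 -0.001   1.472   1.3336] [-0.0094 -0.0015 -0.0007  0.003  -0.0009  0.0014]
```

View pics/wrist2.png

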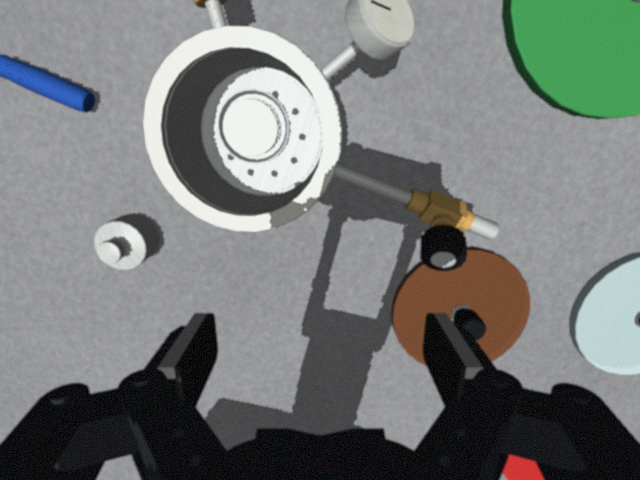

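The pot rim is centred near (242,128), and the vent knob is at (443,247) with its pale cap at (441,260). The silencer tip is at (497,230). I'll fit the pot centre and then the yaw.

```bash
python3 - <<'E'
from h import *
d=np.load("wrist2.npz");T=d["T"];im=d["pixels"].astype(int)
m=np.zeros((480,640),np.uint8);m[10:240,130:350]=((im.min(2)>165))[10:240,130:350]
m=cv2.morphologyEx(m,cv2.MORPH_OPEN,np.ones((9,9)))
c=max(cv2.findContours(m,cv2.RETR_EXTERNAL,cv2.CHAIN_APPROX_NONE)[0],key=cv2.contourArea)[:,0]
h=cv2.convexHull(c)[:,0];ctr=c.mean(0)
p0,r,e=circ(d,c,.12,T);print("pot",p0,r,e,len(c))
# rim inner edge check: dark interior
hsv=cv2.cvtColor(d["pixels"],cv2.COLOR_RGB2HSV)
k=np.zeros((480,640),bool);k[215:280,410:480]=(im.max(2)<55)[215:280,410:480]
b=blobs(k,100);print(b[0])
kk=b[0]
pts=np.argwhere(k)[:,::-1];bb=(pts.min(0)+pts.max(0))/2;print(bb,pts.min(0),pts.max(0))
t=np.load("top0.npz");sc=np.load("scene0.npz")
def kn(y,ax):
    Rz=R.from_euler("z",y).as_matrix();return np.append(p0,0)+Rz@(np.array([-.029,-.2,.127])+ax*np.array([-.5646,0,.8253]))
best=min(np.arange(-.3,.3,.002),key=lambda y:np.linalg.norm(proj(d,kn(y,-.003),T)-[444,247.5]))
print("yaw",best,kn(best,0),proj(d,kn(best,-.003),T),"cap",proj(d,kn(best,.010),T))
# silencer tip / valve axis bearing, at height .07
for z in(.07,.085):
    q=[onz(d,u,z,T)[:2] for u in((497,230),(340,174),(440,209))]
    for a in q: v=a-p0; print(z,v,np.arctan2(v[0],-v[1]))
for n,cam,ob in(("top",t,(298,235)),("scene",sc,(341.3,221))):print(n,proj(cam,kn(best,0)),ob)
print(proj(t,np.append(p0,.12)), meet(ray(d,(444,247.5),T),ray(sc,(341.3,221))))
E
```

```text
pot [0.5539 0.1613] 0.07584173833651106 0.006895344486113973 1384
[(array([442.4293, 244.8147]), array([ 410,  225,   67,   50, 1414], dtype=int32))]
[444.5 249.5] [410 225] [479 274]
yaw -0.10399999999999981 [ 0.5043 -0.0346  0.127 ] [442.0572 246.3386] cap [442.2144 257.4887]
0.07 [-0.0287 -0.2692] -0.1060776977876669
0.07 [-0.0148 -0.0932] -0.15700164000099068
0.07 [-0.0228 -0.203 ] -0.11178831106932362
0.085 [-0.0265 -0.2607] -0.1013133547570947
0.085 [-0.0132 -0.0919] -0.14226079633438335
0.085 [-0.0209 -0.1972] -0.10542409991221702
top [297.9224 232.9524] (298, 235)
scene [341.4774 221.3211] (341.3, 221)
[218.9916 210.6301] [ 0.5053 -0.0352  0.1291]
```

```bash
python3 - <<'E'
from h import *
from scipy.optimize import least_squares
d=np.load("wrist2.npz");T=d["T"];im=d["pixels"].astype(int)
m=((im.min(2)>165)).astype(np.uint8)
P=[]
for a in np.radians(np.arange(0,360,3)):
    # scan inward from far outside; first bright pixel run of >=4 = outer rim edge
    for rr in np.arange(125,80,-.5):
        u=np.array([242,128])+rr*np.array([np.cos(a),np.sin(a)])
        f=[m[tuple(np.round(u-k*np.array([np.cos(a),np.sin(a)])).astype(int)[::-1])] if (u>=0).all() else 0 for k in range(8)]
        if all(f): P.append(u);break
P=np.array(P);W=np.array([onz(d,u,.12,T)[:2] for u in P])
s=least_squares(lambda x:np.hypot(*(W-x[:2]).T)-x[2],[.55,.16,.082],loss="soft_l1",f_scale=5e-4);p0=s.x[:2]
e=np.hypot(*(W-p0).T)-s.x[2];print("pot",s.x,len(P),np.median(abs(e)),(abs(e)<.0015).sum())
s2=least_squares(lambda x:np.hypot(*(W-x[:2]).T)-.082,[.55,.16],loss="soft_l1",f_scale=5e-4);print(s2.x)
def kn(y,ax):
    return np.append(p0,0)+R.from_euler("z",y).as_matrix()@(np.array([-.029,-.2,.127])+ax*np.array([-.5646,0,.8253]))
best=min(np.arange(-.3,.3,.002),key=lambda y:np.linalg.norm(proj(d,kn(y,-.003),T)-[444,247]))
print("yaw",best,kn(best,0),proj(d,kn(best,-.003),T))
for u in((497,230),(340,174),(440,209)):
    v=onz(d,u,.08,T)[:2]-p0;print(np.arctan2(v[0],-v[1]))
E
```

```text
pot [0.553  0.1607 0.0823] 113 0.0002834886963113681 100
[0.5531 0.1608]
yaw -0.09799999999999981 [ 0.5046 -0.0355  0.127 ] [443.1354 246.2931]
-0.09985431388622375
-0.13879429414880745
-0.10352480056526182
```

The pot axis is at (0.553,0.161) with r 82 mm, as expected, and yaw ≈ -0.10. The vent grip point is at (0.505,-0.035,0.127). I'm already nearby, so I'll do the valve first, starting by rolling joint 6 back to get room for the full clockwise (+z tool) turn.

Request:
{"method": "step_arm", "body": {
  "series": [0,0,0,0,0,-0.12,0,0,0,0,0,-0.24,0,0,0,0,0,-0.36,0,0,0,0,0,-0.48,0,0,0,0,0,-0.6,0,0,0,0,0,-0.72,0,0,0,0,0,-0.84,0,0,0,0,0,-0.96,0,0,0,0,0,-1.08,0,0,0,0,0,-1.2,0,0,0,0,0,-1.32,0,0,0,0,0,-1.44]
}}

```text
time_s: 6.33
tool_pos: [0.499, 0.0795, 0.3669]
eef_rot: [0.0, 0.659, 0.752, -0.0]
force: [0.1, -0.1, 0.2]
grip_width: 0.0847
finger_force: 0.0
```

Request:
{"method": "step_arm", "body": {
  "series": [0,0,0,0,0,-0.12,0,0,0,0,0,-0.24,0,0,0,0,0,-0.36,0,0,0,0,0,-0.48,0,0,0,0,0,-0.6,0,0,0,0,0,-0.72,0,0,0,0,0,-0.84,0,0,0,0,0,-0.96,0,0,0,0,0,-1.08,0,0,0,0,0,-1.2,0,0,0,0,0,-1.32,0,0,0,0,0,-1.44]
}}

```text
time_s: 7.33
tool_pos: [0.499, 0.0795, 0.3669]
eef_rot: [0.0, -0.001, 1.0, -0.0]
force: [0.5, -0.5, 0.2]
grip_width: 0.0851
finger_force: 0.0
```

```bash
cat >> h.py <<'E'
A=R.from_euler("z",-.1).as_matrix()@np.array([-.5646,0,.8253]);K=np.array([.5046,-.0355,.127])
def target(back,xdir):
    z=-A;x=xdir-z*(xdir@z);x/=np.linalg.norm(x);G=np.eye(4);G[:3,:3]=np.c_[x,np.cross(z,x),z];G[:3,3]=K+A*(.0539+back);return G
def rel(T,G):
    D=np.linalg.inv(T)@G;return D[:3,3]*1000,R.from_matrix(D[:3,:3]).as_rotvec()
E
python3 - <<'E'
from plant import arm
from h import *
s=arm.observe();T=pose(s);print(s["q"],s["tool_pos"])
# desired roll: minimal tilt from present, then further roll dr
z=-A;v=np.cross(T[:3,2],z);th=np.arcsin(np.linalg.norm(v));Rt=R.from_rotvec(v/np.linalg.norm(v)*th).as_matrix()
for dr in(0,-.6):
    G=target(.08,Rt@T[:3,0]);G[:3,:3]=G[:3,:3]@R.from_euler("z",dr).as_matrix()
    print(dr,*rel(T,G),G[:3,3])
E
```

```text
[ 0.0205  0.1393  1.5302 -0.0004  1.472  -1.5522] [0.499  0.0795 0.3669]
0 [  69.8645 -107.2809  129.4259] [ 0.0607 -0.5968 -0.    ] [ 0.4294 -0.028   0.2375]
-0.6 [  69.8645 -107.2809  129.4259] [ 0.2378 -0.5604 -0.5817] [ 0.4294 -0.028   0.2375]
```

Request:
{"method": "step_arm", "body": {
  "series": [7,-11,13,0.024,-0.056,-0.058,14,-22,26,0.048,-0.112,-0.116,21,-32,39,0.071,-0.168,-0.175,28,-43,52,0.095,-0.224,-0.233,35,-54,65,0.119,-0.28,-0.291,42,-64,77,0.143,-0.336,-0.349,49,-75,90,0.166,-0.392,-0.407,56,-86,103,0.19,-0.448,-0.465,63,-96,116,0.214,-0.504,-0.524,70,-107,129,0.238,-0.56,-0.582,70,-107,129,0.238,-0.56,-0.582,70,-107,129,0.238,-0.56,-0.582]
}}

```text
time_s: 8.33
tool_pos: [0.426, -0.0272, 0.2358]
eef_rot: [0.27, -0.279, 0.914, -0.115]
force: [-0.1, 0.3, -1.0]
grip_width: 0.0849
finger_force: 0.0
```

```bash
python3 - <<'E'
from plant import arm,eyes
from h import *
s=arm.observe();T=pose(s);print(s["q"],s["tool_pos"],s["moment"])
print(rel(T,target(0,T[:3,0])))
d=eyes.snapshot("wrist");np.savez("wrist3.npz",T=T,**d);cv2.imwrite("pics/wrist3.png",d["pixels"][:,:,::-1])
print(proj(d,K,T),proj(d,K+A*.01,T))
E
```

```text
[-0.3039 -0.0967  2.2627  0.2837  0.4036 -2.6948] [ 0.426  -0.0272  0.2358] [ 0.0433  0.2822 -0.0019]
(array([-3.1515, -2.749 , 80.523 ]), array([-0.    , -0.0058,  0.    ]))
[317.1237 269.6102] [316.9844 276.0009]
```

View pics/wrist3.png

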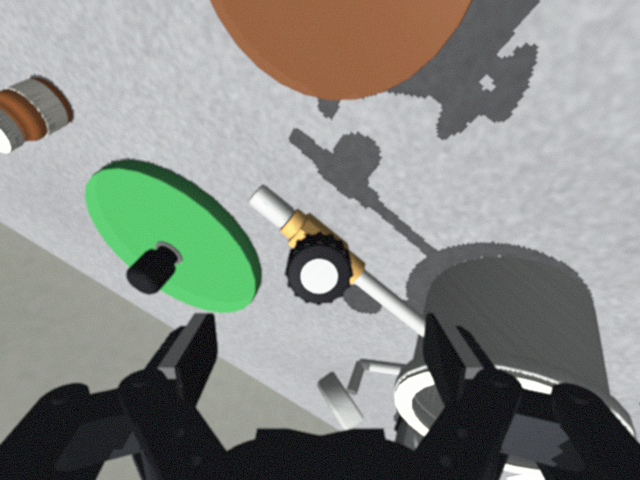

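The knob's white cap shows at (320,275) and I predicted (317,276), so the alignment is within about 1.5 mm. I'll advance along the stem, rolling slightly off the joint limit.

Request:
{"method": "step_arm", "body": {
  "series": [-1,0,8,0,0,0.02,-2,-1,18,0,-0.006,0.05,-3,-1,29,0,-0.006,0.08,-3,-1,40,0,-0.006,0.11,-3,-1,50,0,-0.006,0.14,-3,-1,58,0,-0.006,0.17,-3,-1,65,0,-0.006,0.2,-3,-1,70,0,-0.006,0.2,-3,-1,75,0,-0.006,0.2,-3,-1,78,0,-0.006,0.2,-3,-1,78,0,-0.006,0.2,-3,-1,78,0,-0.006,0.2]
}}

```text
time_s: 9.38
tool_pos: [0.4759, -0.0281, 0.1765]
eef_rot: [0.283, -0.189, 0.936, -0.088]
force: [0.3, -0.6, -0.5]
grip_width: 0.0857
finger_force: 0.0
```

Request:
{"method": "step_arm", "body": {
  "series": [0,0,0,0,0,0,0,0,0,0,0,0,0,0,0,0,0,0,0,0,0,0,0,0,0,0,0,0,0,0,0,0,0,0,0,0,0,0,0,0,0,0,0,0,0,0,0,0],
  "claw": 28,
  "squeeze": 35
}}

```text
time_s: 10.05
tool_pos: [0.4755, -0.0284, 0.1768]
eef_rot: [0.284, -0.189, 0.936, -0.089]
force: [-4.9, -0.6, 6.8]
grip_width: 0.0368
finger_force: 34.7
```

```bash
cat > st.py <<'E'
from plant import arm
from h import *
s=arm.observe();T=pose(s);M=s["moment"];G=target(0,T[:3,0])
d=T[:3,3]-(K+A*.0539)
ref=np.array([1.,0,0]);x0=ref-A*(ref@A);x0/=np.linalg.norm(x0);y0=np.cross(-A,x0)
print("q",s["q"],"roll",np.arctan2(T[:3,0]@y0,T[:3,0]@x0),"Mz tool",M@T[:3,2],"M",T[:3,:3].T@M,"F",T[:3,:3].T@s["force"],"w",s["grip_width"],s["finger_force"],"rel",rel(T,G))
E
python3 st.py
```

```text
q [-0.2616  0.0902  2.2913  0.5079  0.1852 -2.7037] roll 2.7636845530246377 Mz tool -0.0022774444388268533 M [ 0.0464  0.49   -0.0023] F [ 0.5876 -0.9179 -8.3287] w 0.03679613099316191 34.71969544887543 rel (array([ 5.2085, -1.8551,  3.9313]), array([-0.0034,  0.0024, -0.    ]))
```

The grip is about 5 mm off the axis because joint 6 was at its limit and held the pose back. I'll reopen, roll off the limit and recentre.

Request:
{"method": "step_arm", "body": {
  "series": [0,0,0,0,0,0,0,0,0,0,0,0,0,0,0,0,0,0,0,0,0,0,0,0.0,0,0,0,0,0,0.1,0,0,0,0,0,0.2,0,0,0,0,0,0.3,0,0,0,0,0,0.3,0,0,0,0,0,0.3],
  "claw": 85
}}

```text
time_s: 10.8
tool_pos: [0.4757, -0.0282, 0.1763]
eef_rot: [0.293, -0.048, 0.954, -0.045]
force: [0.5, 0.0, -0.4]
grip_width: 0.085
finger_force: 0.0
```

```bash
python3 st.py
```

```text
q [-0.2613  0.0915  2.2911  0.5081  0.1855 -2.4062] roll 3.0612061811992426 Mz tool 0.006474794406333052 M [-0.0311  0.2544  0.0065] F [-0.1524  0.0488  0.6338] w 0.08503886684802026 0.0 rel (array([ 4.2573, -3.5457,  3.4182]), array([-0.0017,  0.0021, -0.    ]))
```

Request:
{"method": "step_arm", "body": {
  "series": [2.4,-0.9,1,-0.002,0.002,0,4.8,-1.8,2,-0.002,0.002,0,4.8,-1.8,2,-0.002,0.002,0,4.8,-1.8,2,-0.002,0.002,0]
}}

```text
time_s: 11.13
tool_pos: [0.4729, -0.0307, 0.1721]
eef_rot: [0.292, -0.048, 0.954, -0.044]
force: [-0.2, -1.0, -0.0]
grip_width: 0.0852
finger_force: 0.0
```

Request:
{"method": "step_arm", "body": {
  "series": [0,0,0,0,0,0,0,0,0,0,0,0,0,0,0,0,0,0,0,0,0,0,0,0,0,0,0,0,0,0,0,0,0,0,0,0,0,0,0,0,0,0,0,0,0,0,0,0],
  "claw": 28,
  "squeeze": 35
}}

```text
time_s: 11.8
tool_pos: [0.4729, -0.0313, 0.1727]
eef_rot: [0.293, -0.047, 0.954, -0.045]
force: [-4.1, -4.4, 4.2]
grip_width: 0.0372
finger_force: 34.3
```

```bash
python3 st.py
```

```text
q [-0.2733  0.0949  2.3012  0.5734  0.1786 -2.4793] roll 3.0634884005804386 Mz tool 0.01827888330902966 M [0.4934 0.5486 0.0183] F [ 1.5567 -4.6188 -5.471 ] w 0.0371918222410086 34.333664774894714 rel (array([-0.3689, -1.1195,  1.8422]), array([-0.0016,  0.0015, -0.    ]))
```

Request:
{"method": "step_arm", "body": {
  "series": [0,0,0,0,0,0.1,0,0,0,0,0,0.2,0,0,0,0,0,0.3,0,0,0,0,0,0.4,0,0,0,0,0,0.5,0,0,0,0,0,0.6,0,0,0,0,0,0.7,0,0,0,0,0,0.8,0,0,0,0,0,0.9,0,0,0,0,0,1.0,0,0,0,0,0,1.1,0,0,0,0,0,1.2]
}}

```text
time_s: 12.8
tool_pos: [0.472, -0.0329, 0.1721]
eef_rot: [0.268, 0.502, 0.812, 0.127]
force: [-11.6, -15.7, 4.2]
grip_width: 0.037
finger_force: 34.8
```

```bash
python3 st.py
```

```text
q [-0.2757  0.095   2.3035  0.571   0.1747 -1.2747] roll -2.015321555384784 Mz tool -0.14129240601013904 M [ 2.5809 -1.5439 -0.1413] F [-11.0731 -14.0182  -9.0079] w 0.03695135594456771 34.847676157951355 rel (array([-0.2121,  1.5916,  1.7901]), array([-0.0009,  0.0055, -0.    ]))
```

Turning works with no slip, but there is a side load of about 18 N from a small axis offset. I'll ease the tool in the direction of that load while turning on.

Request:
{"method": "step_arm", "body": {
  "series": [-0.6,-0.7,0,0,0,0,-1.2,-1.5,0,0,0,0.1,-1.2,-1.5,0,0,0,0.2,-1.2,-1.5,0,0,0,0.3,-1.2,-1.5,0,0,0,0.4,-1.2,-1.5,0,0,0,0.5,-1.2,-1.5,0,0,0,0.6,-1.2,-1.5,0,0,0,0.7,-1.2,-1.5,0,0,0,0.8,-1.2,-1.5,0,0,0,0.9,-1.2,-1.5,0,0,0,1.0,-1.2,-1.5,0,0,0,1.1]
}}

```text
time_s: 13.8
tool_pos: [0.4704, -0.0332, 0.171]
eef_rot: [0.159, 0.853, 0.431, 0.248]
force: [-10.7, -7.9, 4.0]
grip_width: 0.0368
finger_force: 34.9
```

```bash
python3 st.py
```

```text
q [-0.2807  0.0949  2.3059  0.5911  0.1795 -0.1988] roll -0.915228705669042 Mz tool -0.14612658717360483 M [ 0.3211 -1.9107 -0.1461] F [-10.6763  -0.4899  -8.8523] w 0.03683361181630046 34.875274300575256 rel (array([2.6837, 2.408 , 1.7846]), array([-0.0003,  0.0022, -0.    ]))
```

Request:
{"method": "step_arm", "body": {
  "series": [-0.5,0,0,0,0,0.05,-1,0,0,0,0,0.1,-1,0,0,0,0,0.15,-1,0,0,0,0,0.2,-1,0,0,0,0,0.25,-1,0,0,0,0,0.3,-1,0,0,0,0,0.35,-1,0,0,0,0,0.4,-1,0,0,0,0,0.45]
}}

```text
time_s: 14.55
tool_pos: [0.4699, -0.0328, 0.1707]
eef_rot: [0.099, 0.927, 0.231, 0.277]
force: [-6.9, -1.4, 3.8]
grip_width: 0.0365
finger_force: 34.8
```

```bash
python3 st.py
```

```text
q [-0.2824  0.0947  2.3066  0.603   0.1825  0.2355] roll -0.46779592629968486 Mz tool -0.15453430787131595 M [ 0.1872 -0.9375 -0.1545] F [-4.0036 -0.1768 -6.913 ] w 0.036515778488433834 34.77164626121521 rel (array([3.8412, 1.6414, 1.8083]), array([-0.0023,  0.0017, -0.    ]))
```

Request:
{"method": "step_arm", "body": {
  "series": [0,0,0,0,0,0.05,0,0,0,0,0,0.1,0,0,0,0,0,0.15,0,0,0,0,0,0.2,0,0,0,0,0,0.25]
}}

```text
time_s: 14.97
tool_pos: [0.4697, -0.0324, 0.1706]
eef_rot: [0.063, 0.949, 0.114, 0.287]
force: [-8.0, 0.4, 3.3]
grip_width: 0.0369
finger_force: 34.8
```

```bash
python3 st.py
```

```text
q [-0.2821  0.0947  2.3066  0.6032  0.1835  0.4854] roll -0.21792146614090172 Mz tool -0.10215721002400929 M [ 0.0879 -0.8494 -0.1022] F [-4.6533 -1.2536 -7.21  ] w 0.03691926465947061 34.75760042667389 rel (array([4.1873, 1.0383, 1.8214]), array([-0.0028,  0.0026, -0.    ]))
```

Request:
{"method": "step_arm", "body": {
  "series": [0,0,0,0,0,0.05,0,0,0,0,0,0.1,0,0,0,0,0,0.15,0,0,0,0,0,0.2,0,0,0,0,0,0.25]
}}

```text
time_s: 15.38
tool_pos: [0.4697, -0.032, 0.1705]
eef_rot: [0.027, 0.956, -0.003, 0.292]
force: [-6.3, 2.7, 3.7]
grip_width: 0.0373
finger_force: 34.7
```

```bash
python3 st.py
```

```text
q [-0.2815  0.0947  2.3064  0.6021  0.1845  0.734 ] roll 0.029047413289104165 Mz tool -0.6545575905024631 M [ 0.318  -0.7672 -0.6546] F [-3.108  -2.4024 -6.6815] w 0.037252885539833656 34.70329284667969 rel (array([4.4002, 0.3993, 1.8228]), array([-0.003 ,  0.0038, -0.    ]))
```

The torque jumped to 0.65 N m with the side force unchanged, so the stop was reached and the seat is pressed by about 0.19 rad, under the 0.35 limit. I'll let go and back out along the stem.

Request:
{"method": "step_arm", "body": {
  "series": [0,0,0,0,0,0,0,0,0,0,0,0,0,0,0,0,0,0,0,0,0,0,0,0,0,0,0,0,0,0,0,0,0,0,0,0,0,0,-10,0,0,0,0,0,-30,0,0,0,0,0,-55,0,0,0,0,0,-80,0,0,0,0,0,-100,0,0,0,0,0,-110,0,0,0],
  "claw": 85
}}

```text
time_s: 16.38
tool_pos: [0.4093, -0.0271, 0.2645]
eef_rot: [0.029, 0.955, -0.004, 0.296]
force: [-0.5, 0.2, 0.2]
grip_width: 0.0848
finger_force: 0.0
```

```bash
python3 - <<'E'
from plant import arm
from h import *
s=arm.observe();T=pose(s);print(s["q"],s["tool_pos"],s["force"])
G=np.eye(4);G[:3,:3]=R.from_euler("x",np.pi).as_matrix()
for yaw in(.26,0):
    Q=R.from_euler("z",yaw).as_matrix()@G[:3,:3];H=np.eye(4);H[:3,:3]=Q;H[:3,3]=[.43,-.12,.30];print(yaw,rel(T,H))
E
```

```text
[-0.33   -0.1721  2.2354  0.2706  0.5025  1.0508] [ 0.4093 -0.0271  0.2645] [-0.4563  0.1989  0.1982]
0.26 (array([ 36.2644,  94.0498, -12.1966]), array([ 0.1361, -0.5899, -0.2608]))
0 (array([ 36.2644,  94.0498, -12.1966]), array([ 0.0583, -0.6008, -0.0087]))
```

Request:
{"method": "step_arm", "body": {
  "series": [5,12,-2,0.017,-0.074,-0.033,9,24,-4,0.034,-0.148,-0.065,14,36,-5,0.051,-0.221,-0.098,18,47,-6,0.068,-0.295,-0.13,23,59,-8,0.085,-0.369,-0.163,27,70,-9,0.102,-0.443,-0.196,32,82,-11,0.119,-0.516,-0.228,36,94,-12,0.136,-0.59,-0.261,36,94,-12,0.136,-0.59,-0.261,36,94,-12,0.136,-0.59,-0.261]
}}

```text
time_s: 17.22
tool_pos: [0.4313, -0.1201, 0.2967]
eef_rot: [-0.001, 0.992, 0.129, -0.001]
force: [0.4, 0.1, -0.1]
grip_width: 0.0849
finger_force: 0.0
```

```bash
python3 - <<'E'
from plant import arm
from h import *
s=arm.observe();T=pose(s);print(s["q"],s["tool_pos"],R.from_matrix(T[:3,:3]).as_rotvec())
H=np.eye(4);H[:3,:3]=R.from_euler("z",.26).as_matrix()@R.from_euler("x",np.pi).as_matrix();H[:3,3]=[.457,-.3740,.2203];print(rel(T,H))
E
```

```text
[-0.4279  0.0885  1.7648  0.001   1.2917  0.8836] [ 0.4313 -0.1201  0.2967] [-3.1127 -0.4054  0.0037]
(array([-40.0222, 252.2273,  75.7938]), array([-0.0029,  0.002 , -0.001 ]))
```

Request:
{"method": "step_arm", "body": {
  "series": [-4,25,8,-0.003,0.002,0,-9,55,16,-0.003,0.002,0,-14,90,27,-0.003,0.002,0,-20,125,38,-0.003,0.002,0,-26,160,48,-0.003,0.002,0,-31,195,59,-0.003,0.002,0,-36,225,68,-0.003,0.002,0,-39,243,73,-0.003,0.002,0,-40,252,76,-0.003,0.002,0,-40,252,76,-0.003,0.002,0,-40,252,76,-0.003,0.002,0]
}}

```text
time_s: 18.13
tool_pos: [0.4561, -0.3722, 0.221]
eef_rot: [-0.0, 0.992, 0.13, -0.0]
force: [0.4, -0.6, 0.9]
grip_width: 0.0849
finger_force: 0.0
```

```bash
python3 - <<'E'
from plant import arm,eyes
from h import *
s=arm.observe();T=pose(s);d=eyes.snapshot("wrist");im=d["pixels"].astype(int);print(s["tool_pos"])
m=np.zeros((480,640),np.uint8);m[75:345,190:450]=(im.min(2)>190)[75:345,190:450]
c=max(cv2.findContours(m,cv2.RETR_EXTERNAL,cv2.CHAIN_APPROX_NONE)[0],key=cv2.contourArea)[:,0]
p,r,e=circ(d,c,.015,T);print(p,r,e,c.min(0),c.max(0))
k=np.zeros((480,640),bool);k[180:290,280:360]=(im.max(2)<60)[180:290,280:360];b=blobs(k)[0];print(b)
print(onz(d,[b[0][0][0],b[0][1][1]+b[0][1][3]],.057,T)[:2]+.016*T[:2,0])
H=T.copy();H[:3,:3]=R.from_euler("z",.26).as_matrix()@R.from_euler("x",np.pi).as_matrix();H[:3,3]=[*p,.0955];print(rel(T,H))
E
```

```text
[ 0.4561 -0.3722  0.221 ]
[ 0.4565 -0.3749] 0.08822421135732826 0.00016734426617316667 [210 117] [434 332]
[(array([322.7844, 245.3354]), array([ 302,  221,   42,   49, 1628], dtype=int32))]
[ 0.4591 -0.3743]
(array([ -0.2618,   2.7777, 125.4925]), array([-0.0009,  0.0005, -0.0002]))
```

Request:
{"method": "step_arm", "body": {
  "series": [1,2,15,0,0,0,1,3,40,0,0,0,1,3,65,0,0,0,1,3,85,0,0,0,1,3,100,0,0,0,1,3,110,0,0,0,1,3,117,0,0,0,1,3,122,0,0,0,1,3,125,0,0,0,1,3,125,0,0,0,1,3,125,0,0,0]
}}

```text
time_s: 19.1
tool_pos: [0.4584, -0.3767, 0.0965]
eef_rot: [0.001, 0.992, 0.13, 0.0]
force: [-0.6, 0.1, 0.0]
grip_width: 0.085
finger_force: 0.0
```

Request:
{"method": "step_arm", "body": {
  "series": [0,0,0,0,0,0,0,0,0,0,0,0,0,0,0,0,0,0,0,0,0,0,0,0,0,0,0,0,0,0,0,0,0,0,0,0,0,0,0,0,0,0,0,0,0,0,0,0,0,0,0,0,0,0,0,0,0,0,0,0],
  "claw": 20,
  "squeeze": 70
}}

```text
time_s: 19.93
tool_pos: [0.458, -0.3761, 0.0964]
eef_rot: [0.0, 0.992, 0.13, -0.0]
force: [0.0, 1.5, 4.7]
grip_width: 0.0299
finger_force: 70.4
```

Request:
{"method": "step_arm", "body": {
  "series": [0,0,-5,0,0,0,0,0,-15,0,0,0,0,0,-30,0,0,0,0,0,-50,0,0,0,0,0,-75,0,0,0,0,0,-100,0,0,0,0,0,-125,0,0,0,0,0,-145,0,0,0,0,0,-160,0,0,0,0,0,-168,0,0,0,0,0,-170,0,0,0,0,0,-170,0,0,0]
}}

```text
time_s: 20.93
tool_pos: [0.458, -0.3762, 0.2657]
eef_rot: [0.0, 0.992, 0.13, -0.0]
force: [-1.1, 0.1, -6.1]
grip_width: 0.03
finger_force: 70.0
```

```bash
python3 - <<'E'
from plant import arm,eyes
from h import *
s=arm.observe();T=pose(s);d=eyes.snapshot("wrist");np.savez("wrist4.npz",T=T,**d);im=d["pixels"].astype(int);print(s["tool_pos"],s["force"],s["grip_width"],s["moment"])
cv2.imwrite("pics/wrist4.png",d["pixels"][:,:,::-1])
H=T.copy();H[:3,:3]=R.from_euler("z",.26).as_matrix()@R.from_euler("x",np.pi).as_matrix();H[:3,3]=[.553,.1607,T[2,3]];print(rel(T,H))
E
```

```text
[ 0.458  -0.3762  0.2657] [-1.1153  0.1335 -6.1433] 0.030024513566063206 [-0.0377 -0.0147  0.0139]
(array([ 229.7953, -494.4666,   -0.578 ]), array([0.0007, 0.001 , 0.    ]))
```

View pics/wrist4.png

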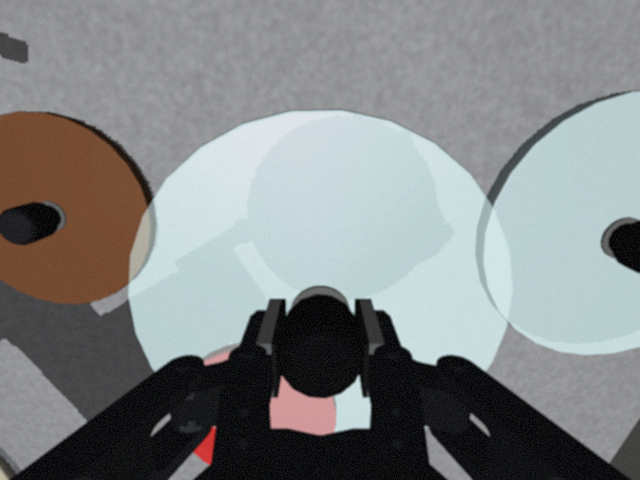

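The lid is held level. Its outline spans columns about 130 to 512 and its top edge is at row 109. I'll measure its centre relative to the tool before placing.

```bash
python3 - <<'E'
from h import *
from scipy.optimize import least_squares
d=np.load("wrist4.npz");T=d["T"];g=cv2.GaussianBlur(d["pixels"],(3,3),0).astype(int)
m=(g[:,:,2]-g[:,:,0]>6)|(g.min(2)>185)
z=T[2,3]-.0964+.015;P=[]
f0=np.array([320,290])
for a in np.r_[np.arange(-178,-165,2),np.arange(-140,-40,2),np.arange(-15,5,2)]:
    u=np.array([np.cos(np.radians(a)),np.sin(np.radians(a))])
    for rr in np.arange(150,240,.5):
        q=[f0+(rr+k)*u for k in range(5)]
        if not any(m[int(round(v[1])),int(round(v[0]))] for v in q): P.append(f0+rr*u);break
P=np.array(P);W=np.array([onz(d,u,z,T)[:2] for u in P])
s=least_squares(lambda x:np.hypot(*(W-x[:2]).T)-x[2],[*T[:2,3],.09],loss="soft_l1",f_scale=5e-4)
s2=least_squares(lambda x:np.hypot(*(W-x[:2]).T)-.09,T[:2,3],loss="soft_l1",f_scale=5e-4)
print(len(P),s.x,s2.x,s2.x-T[:2,3],np.median(abs(np.hypot(*(W-s.x[:2]).T)-s.x[2])),P[::12])
E
```

```text
57 [ 0.4619 -0.3764  0.0851] [ 0.4568 -0.378 ] [-0.0012 -0.0018] 0.0003248823171580484 [[128.117  283.2993]
 [198.5131 145.2176]
 [269.5584 114.0891]
 [345.5383 108.2858]
 [418.565  132.2631]]
```

The lid centre is within about 1.5 mm of the tool axis. I'll carry it over the pot, 25 mm higher and clear of the fittings.

Request:
{"method": "step_arm", "body": {
  "series": [4,-9,-8,0,0,0,12,-26,-16,0,0,0,23,-50,-22,0,0,0,36,-78,-25,0,0,0,49,-106,-25,0,0,0,62,-134,-25,0,0,0,75,-162,-25,0,0,0,88,-190,-25,0,0,0,101,-218,-25,0,0,0,114,-246,-25,0,0,0,127,-274,-25,0,0,0,140,-302,-25,0,0,0]
}}

```text
time_s: 21.98
tool_pos: [0.5151, -0.0461, 0.2899]
eef_rot: [-0.0, 0.992, 0.13, -0.001]
force: [0.1, -0.1, -6.1]
grip_width: 0.0299
finger_force: 70.1
```

Request:
{"method": "step_arm", "body": {
  "series": [13,-28,0,0,0,0,26,-56,0,0,0,0,39,-84,0,0,0,0,52,-112,0,0,0,0,64,-138,0,0,0,0,74,-160,0,0,0,0,82,-177,0,0,0,0,87,-188,0,0,0,0,90,-193,0,0,0,0,90,-193,0,0,0,0,90,-193,0,0,0,0,90,-193,0,0,0,0]
}}

```text
time_s: 22.98
tool_pos: [0.5529, 0.1601, 0.2902]
eef_rot: [0.001, 0.992, 0.129, -0.001]
force: [-0.9, 0.3, -4.9]
grip_width: 0.0297
finger_force: 70.2
```

```bash
python3 - <<'E'
from plant import arm,eyes
from h import *
s=arm.observe();T=pose(s);print(s["tool_pos"],s["force"],s["grip_width"],s["q"])
H=T.copy();H[:3,:3]=R.from_euler("z",.26).as_matrix()@R.from_euler("x",np.pi).as_matrix();H[:3,3]=[.5525,.1615,.2164];print(rel(T,H))
E
```

```text
[0.5529 0.1601 0.2902] [-0.9111  0.2821 -4.9169] 0.029660175612296284 [ 0.1619  0.2856  1.5257 -0.0019  1.332   1.474 ]
(array([ 0.0706, -1.5959, 73.75  ]), array([ 0.0017,  0.0018, -0.0009]))
```

Request:
{"method": "step_arm", "body": {
  "series": [0,-1.5,8,0.002,0.002,0,0,-1.5,20,0.002,0.002,0,0,-1.5,32,0.002,0.002,0,0,-1.5,43,0.002,0.002,0,0,-1.5,52,0.002,0.002,0,0,-1.5,58,0.002,0.002,0,0,-1.5,63,0.002,0.002,0,0,-1.5,66,0.002,0.002,0,0,-1.5,68,0.002,0.002,0,0,-1.5,69,0.002,0.002,0,0,-1.5,69,0.002,0.002,0]
}}

```text
time_s: 23.9
tool_pos: [0.5529, 0.1627, 0.2214]
eef_rot: [-0.001, 0.992, 0.13, 0.001]
force: [0.2, -0.2, -5.7]
grip_width: 0.0298
finger_force: 70.1
```

Request:
{"method": "step_arm", "body": {
  "series": [0,0,1,0,0,0,0,0,2,0,0,0,0,0,3,0,0,0,0,0,3.5,0,0,0,0,0,4,0,0,0,0,0,4.5,0,0,0,0,0,4.5,0,0,0]
}}

```text
time_s: 24.48
tool_pos: [0.5528, 0.1626, 0.2167]
eef_rot: [-0.001, 0.992, 0.13, 0.0]
force: [0.1, -0.2, -5.9]
grip_width: 0.0299
finger_force: 70.2
```

Request:
{"method": "step_arm", "body": {
  "series": [0,0,0.5,0,0,0,0,0,1,0,0,0,0,0,1,0,0,0,0,0,1,0,0,0]
}}

```text
time_s: 24.82
tool_pos: [0.5528, 0.1626, 0.2164]
eef_rot: [-0.001, 0.992, 0.13, 0.001]
force: [-2.5, -0.2, 0.2]
grip_width: 0.0302
finger_force: 70.8
```

The force went from -6 N to 0 at the expected height, so the lid is on the seal. Releasing and rising.

Request:
{"method": "step_arm", "body": {
  "series": [0,0,0,0,0,0,0,0,0,0,0,0,0,0,0,0,0,0,0,0,0,0,0,0,0,0,0,0,0,0,0,0,0,0,0,0,0,0,-5,0,0,0,0,0,-20,0,0,0,0,0,-45,0,0,0,0,0,-75,0,0,0,0,0,-105,0,0,0,0,0,-130,0,0,0],
  "claw": 85
}}

```text
time_s: 25.82
tool_pos: [0.5528, 0.1624, 0.3484]
eef_rot: [-0.001, 0.992, 0.13, 0.002]
force: [1.4, 1.1, 0.8]
grip_width: 0.085
finger_force: 0.0
```

Request:
{"method": "step_arm", "body": {
  "series": [-10,10,-15,0,0,0,-30,25,-25,0,0,0,-40,35,-30,0,0,0,-40,35,-30,0,0,0,-40,35,-30,0,0,0,-40,35,-30,0,0,0]
}}

```text
time_s: 26.32
tool_pos: [0.5231, 0.1185, 0.375]
eef_rot: [-0.001, 0.992, 0.129, 0.0]
force: [-0.8, 0.9, 0.2]
grip_width: 0.0851
finger_force: 0.0
```

```bash
python3 - <<'E'
from plant import arm,eyes
from h import *
s=arm.observe();T=pose(s);d=eyes.snapshot("wrist");np.savez("wrist5.npz",T=T,**d);print(s["tool_pos"],s["force"])
cv2.imwrite("pics/wrist5.png",d["pixels"][:,:,::-1])
print(proj(d,[.553,.1607,.135],T),proj(d,[.553,.1607,.12],T),proj(d,K+A*.01,T))
E
```

```text
[0.5231 0.1185 0.375 ] [-0.7518  0.9219  0.1731]
[280.3254 178.295 ] [282.089  176.0069] [470.6075 288.2808]
```

View pics/wrist5.png

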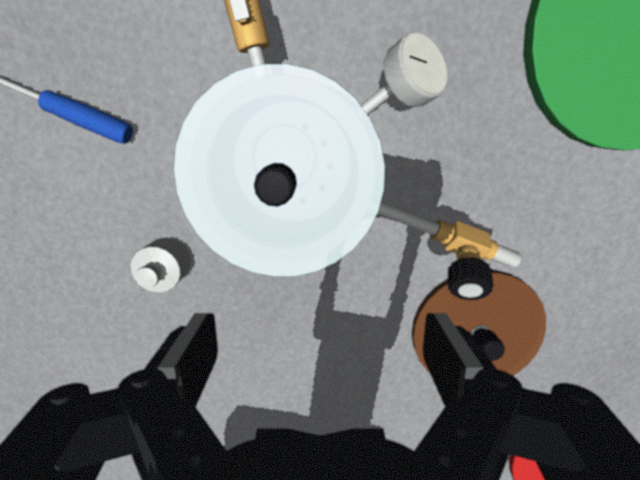

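The lid is on the pot at about (280,171), the fittings are undisturbed and the weight and screwdriver are where they were. I'll check the centring numerically.

```bash
python3 - <<'E'
from h import *
from scipy.optimize import least_squares
d=np.load("wrist5.npz");T=d["T"];g=cv2.GaussianBlur(d["pixels"],(3,3),0).astype(int)
m=g.min(2)>165
def edge(c0,r0,r1,z,ang):
    P=[]
    for a in np.radians(ang):
        u=np.array([np.cos(a),np.sin(a)])
        v=[m[tuple(np.round(c0+r*u).astype(int)[::-1])] for r in np.arange(r1,r0,-.5)]
        for i in range(len(v)-8):
            if all(v[i:i+8]): P.append(c0+(r1-.5*i)*u);break
    W=np.array([onz(d,u,z,T)[:2] for u in P])
    s=least_squares(lambda x:np.hypot(*(W-x[:2]).T)-x[2],[.553,.161,.085],loss="soft_l1",f_scale=5e-4);return s.x,len(P),np.median(abs(s.fun))
c0=np.array([280,171])
for z in(.12,.135):print("lid",z,edge(c0,85,125,z,np.arange(0,360,3)))
pr=[]
# profiles of the inner edges seen through the lid, along image axes
for a in(0,90,180,270):
    u=np.array([np.cos(np.radians(a)),np.sin(np.radians(a))]);print(a,[int(g[tuple(np.round(c0+r*u).astype(int)[::-1])].mean()) for r in range(60,120,2)])
big=cv2.resize(d["pixels"][50:290,160:400],(600,600),interpolation=cv2.INTER_CUBIC);lab=cv2.cvtColor(big,cv2.COLOR_RGB2GRAY)
cv2.imwrite("pics/crop5.png",np.clip((lab.astype(float)-170)*3.2,0,255).astype(np.uint8))
E
```

```text
lid 0.12 (array([0.5495, 0.163 , 0.0944]), 120, np.float64(0.0006121250775276699))
lid 0.135 (array([0.5519, 0.1619, 0.09  ]), 120, np.float64(0.0005837750693070479))
0 [234, 234, 233, 233, 232, 228, 225, 225, 225, 229, 233, 233, 233, 233, 233, 233, 233, 232, 228, 227, 227, 223, 159, 84, 79, 81, 82, 81, 78, 78]
90 [225, 224, 223, 223, 222, 223, 222, 225, 226, 230, 230, 230, 231, 230, 230, 230, 232, 233, 233, 232, 232, 232, 209, 163, 156, 157, 155, 156, 161, 159]
180 [225, 224, 224, 224, 224, 226, 228, 229, 233, 232, 232, 232, 231, 232, 231, 233, 235, 235, 235, 235, 235, 235, 233, 203, 168, 166, 165, 166, 166, 162]
270 [235, 235, 235, 235, 233, 229, 228, 228, 230, 235, 236, 236, 236, 236, 236, 236, 236, 236, 233, 231, 231, 230, 231, 212, 124, 80, 79, 80, 79, 80]
```

View pics/crop5.png

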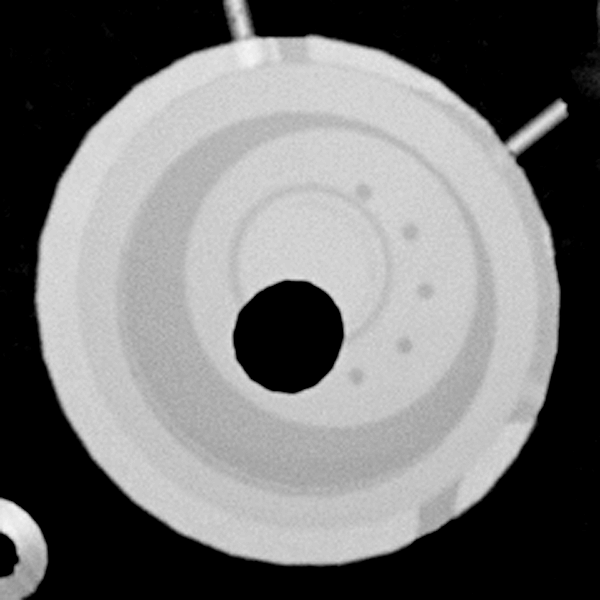

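The enhanced crop shows the seal ring, about (78–540, 62–528), concentric under the lid, about (37–558, 36–565), once parallax is allowed for. The lid fits r = 90.0 mm at seated height, 1.6 mm off the pot axis. The valve torque rise matches a seated needle, so I'm handing in.

```bash
python3 -c "
from plant import arm
print(arm.finish_job())"
```

```text
the job is handed in; nothing more can be done
None
```

The job is handed in at about 26 s of the 64 s limit, with no verdict returned: the clear lid lies on the seal about 2 mm off centre, and the vent knob was turned clockwise to its stop (peak 0.65 N m, an estimated 0.19 rad into the seat) and released.

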